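# Change the filter cassettes in the three-bay reader

### The job

Every bay of the reader must end up pushed home and caught shut with one clean, blue-finned cassette lying flat in its tray: a push fully home, then letting go, makes a shut tray spring out, and the same push makes an open tray stay in. Put each used, orange-finned cassette from the bays into the grey bin, and load fresh ones from the bench in their place and in the empty bay if there is one. Keep the bay that already holds a clean cassette shut, leave any spare fresh cassette out of the bin, and do not knock over the bottles, cup or glassware.

Things in the scene. Friction and masses are not known exactly. Their poses are not given: they have to be found in the camera images.
- bay1 (a joint): tray of the reader's left, +y end bay (seen from the robot), slides out towards the robot. m: 0 to 0.001 = in and caught, 0.062 = sprung right out, -0.014 = hard stop past the catch. Pushed home to the stop (a shorter push may do nothing) and released, an open tray stays caught at 0 and a caught one springs out by itself. Spring: 4 N at 0, 1.4 N when out, plus drag; some 7 N pushes it home.
- bay1_seat (a point): moves with tray 1: centre of its inner floor, 16 mm above the bench, where a cassette's underside centre belongs. The well is 54 x 54 mm, its rim 8 mm high; any yaw of the cassette fits. Axes as the reader's (x away from the robot, into the housing; z up). Load it only when the tray is out: the seat is then 39 mm in front of the housing.
- bay1_front (a point): moves with tray 1: centre of the outer face of its aluminium front plate with a black push pad, 28 mm above the bench; plate 76 mm wide, 36 mm high, 6 mm thick. Push it here along +x of the reader. When caught, the face stands 22 mm proud of the housing.
- bay2 (a joint): tray of the reader's middle bay (seen from the robot), slides out towards the robot. m: 0 to 0.001 = in and caught, 0.062 = sprung right out, -0.014 = hard stop past the catch. Pushed home to the stop (a shorter push may do nothing) and released, an open tray stays caught at 0 and a caught one springs out by itself. Spring: 4 N at 0, 1.4 N when out, plus drag; some 7 N pushes it home.
- bay2_seat (a point): moves with tray 2: centre of its inner floor, 16 mm above the bench, where a cassette's underside centre belongs. The well is 54 x 54 mm, its rim 8 mm high; any yaw of the cassette fits. Axes as the reader's (x away from the robot, into the housing; z up). Load it only when the tray is out: the seat is then 39 mm in front of the housing.
- bay2_front (a point): moves with tray 2: centre of the outer face of its aluminium front plate with a black push pad, 28 mm above the bench; plate 76 mm wide, 36 mm high, 6 mm thick. Push it here along +x of the reader. When caught, the face stands 22 mm proud of the housing.
- bay3 (a joint): tray of the reader's right, -y end bay (seen from the robot), slides out towards the robot. m: 0 to 0.001 = in and caught, 0.062 = sprung right out, -0.014 = hard stop past the catch. Pushed home to the stop (a shorter push may do nothing) and released, an open tray stays caught at 0 and a caught one springs out by itself. Spring: 4 N at 0, 1.4 N when out, plus drag; some 7 N pushes it home.
- bay3_seat (a point): moves with tray 3: centre of its inner floor, 16 mm above the bench, where a cassette's underside centre belongs. The well is 54 x 54 mm, its rim 8 mm high; any yaw of the cassette fits. Axes as the reader's (x away from the robot, into the housing; z up). Load it only when the tray is out: the seat is then 39 mm in front of the housing.
- bay3_front (a point): moves with tray 3: centre of the outer face of its aluminium front plate with a black push pad, 28 mm above the bench; plate 76 mm wide, 36 mm high, 6 mm thick. Push it here along +x of the reader. When caught, the face stands 22 mm proud of the housing.
- reader: fixed white and blue three-bay cassette reader. Origin: centre of the white housing's underside, which is 120 mm deep (x), 344 mm wide (y), 60 mm high; front face at x = -60 mm, facing the robot. Bays 100 mm apart along y. Clear windows in its roof show what is in a shut bay. Behind it a blue pump section with gauges, 122 mm high, from x = 60 to 150 mm.
- good: clean filter cassette (white puck, blue fin) that is in one of the shut bays at the start. 46 mm round puck, 12 mm thick, with an upright grip fin on top, 34 mm long (along the body's x), 12 mm thick (along y) and 18 mm high: 30 mm tall in all; 45 g. Origin: centre of the underside; z up. Hold it by the fin, above the puck's top face.
- used1: used filter cassette (brown puck, orange fin), in one of the shut bays at the start; may be absent. 46 mm round puck, 12 mm thick, with an upright grip fin on top, 34 mm long (along the body's x), 12 mm thick (along y) and 18 mm high: 30 mm tall in all; 45 g. Origin: centre of the underside; z up. Hold it by the fin, above the puck's top face.
- used2: used filter cassette (brown puck, orange fin), in one of the shut bays at the start; may be absent. 46 mm round puck, 12 mm thick, with an upright grip fin on top, 34 mm long (along the body's x), 12 mm thick (along y) and 18 mm high: 30 mm tall in all; 45 g. Origin: centre of the underside; z up. Hold it by the fin, above the puck's top face.
- fresh1: fresh filter cassette (white puck, blue fin) standing flat on the bench to the robot's right; may be absent (two or three are there). 46 mm round puck, 12 mm thick, with an upright grip fin on top, 34 mm long (along the body's x), 12 mm thick (along y) and 18 mm high: 30 mm tall in all; 45 g. Origin: centre of the underside; z up. Hold it by the fin, above the puck's top face.
- fresh2: fresh filter cassette (white puck, blue fin) standing flat on the bench to the robot's right; may be absent (two or three are there). 46 mm round puck, 12 mm thick, with an upright grip fin on top, 34 mm long (along the body's x), 12 mm thick (along y) and 18 mm high: 30 mm tall in all; 45 g. Origin: centre of the underside; z up. Hold it by the fin, above the puck's top face.
- fresh3: fresh filter cassette (white puck, blue fin) standing flat on the bench to the robot's right; may be absent (two or three are there). 46 mm round puck, 12 mm thick, with an upright grip fin on top, 34 mm long (along the body's x), 12 mm thick (along y) and 18 mm high: 30 mm tall in all; 45 g. Origin: centre of the underside; z up. Hold it by the fin, above the puck's top face.
- bin: loose grey open bin for used cassettes to the robot's left, 130 (x) x 160 (y) x 45 mm high, walls and floor 4 mm, 0.4 kg. Origin: centre of the underside.
- bottle1: white sample bottle with cap, 52 mm across, 100 mm high, upright; bystander. Origin: centre of the underside.
- bottle2: white sample bottle with cap, 52 mm across, 100 mm high, upright; bystander. Origin: centre of the underside.
- bottle3: white sample bottle with cap, 52 mm across, 100 mm high, upright; bystander. Origin: centre of the underside.
- flask: conical glass flask, 80 mm across its foot, 120 mm high; bystander. Origin: centre of the underside.
- funnel: white filter cup, 64 mm across, 55 mm high; bystander. Origin: centre of the underside.
- beaker: glass beaker, 68 mm across, 80 mm high; bystander. Origin: centre of the underside.
There are look-alikes about, which are no part of the job. What is shaped like the fresh1 but red is not meant.

How it is judged:
At the end, for the whole second after the job is handed in: All three trays are caught in (joint between -3 and 4 mm), each with a clean cassette lying flat within 12 mm of its seat; every used cassette is inside the upright bin; no fresh cassette is in the bin; everything at rest (value of joint bay1 between -0.003 and 0.004 m and ((distance between good and bay1_seat below 0.012 m and angle between good's own z axis and vertical below 0.15 rad) or (distance between fresh1 and bay1_seat below 0.012 m and angle between fresh1's own z axis and vertical below 0.15 rad) or (distance between fresh2 and bay1_seat below 0.012 m and angle between fresh2's own z axis and vertical below 0.15 rad) or (distance between fresh3 and bay1_seat below 0.012 m and angle between fresh3's own z axis and vertical below 0.15 rad)) and value of joint bay2 between -0.003 and 0.004 m and ((distance between good and bay2_seat below 0.012 m and angle between good's own z axis and vertical below 0.15 rad) or (distance between fresh1 and bay2_seat below 0.012 m and angle between fresh1's own z axis and vertical below 0.15 rad) or (distance between fresh2 and bay2_seat below 0.012 m and angle between fresh2's own z axis and vertical below 0.15 rad) or (distance between fresh3 and bay2_seat below 0.012 m and angle between fresh3's own z axis and vertical below 0.15 rad)) and value of joint bay3 between -0.003 and 0.004 m and ((distance between good and bay3_seat below 0.012 m and angle between good's own z axis and vertical below 0.15 rad) or (distance between fresh1 and bay3_seat below 0.012 m and angle between fresh1's own z axis and vertical below 0.15 rad) or (distance between fresh2 and bay3_seat below 0.012 m and angle between fresh2's own z axis and vertical below 0.15 rad) or (distance between fresh3 and bay3_seat below 0.012 m and angle between fresh3's own z axis and vertical below 0.15 rad)) and x of used1 in the frame of bin between -0.061 and 0.061 m and y of used1 in the frame of bin between -0.076 and 0.076 m and z of each of used1, used2 in the frame of bin below 0.04 m and linear speed of each of used1, used2, good, fresh1, fresh2, fresh3 below 0.02 m/s and x of used2 in the frame of bin between -0.061 and 0.061 m and y of used2 in the frame of bin between -0.076 and 0.076 m and (x of fresh1 in the frame of bin above 0.066 m or x of fresh1 in the frame of bin below -0.066 m or y of fresh1 in the frame of bin above 0.081 m or y of fresh1 in the frame of bin below -0.081 m) and (x of fresh2 in the frame of bin above 0.066 m or x of fresh2 in the frame of bin below -0.066 m or y of fresh2 in the frame of bin above 0.081 m or y of fresh2 in the frame of bin below -0.081 m) and (x of fresh3 in the frame of bin above 0.066 m or x of fresh3 in the frame of bin below -0.066 m or y of fresh3 in the frame of bin above 0.081 m or y of fresh3 in the frame of bin below -0.081 m) and angle between bin's own z axis and vertical below 0.2 rad); the robot touches nothing.
It fails at once if the clean cassette that was already in a bay is taken out or its tray let spring out (moved more than 25 mm) (distance of good from where it was at the start of the episode above 0.025 m).
It fails at once if a bottle, the flask, the cup or the beaker is knocked over (angle between any of bottle1, bottle2, bottle3, flask, funnel, beaker's own z axis and vertical above 0.6 rad).
Of used1, used2 only 1 to 2 are there at a start; the rules pass over those that are not, and their reading is None.
Of fresh1, fresh2, fresh3 only 2 to 3 are there at a start; the rules pass over those that are not, and their reading is None.
At some moment in a run one of bin, fresh1, fresh2, fresh3 may be knocked a few centimetres aside while the robot is not near it.
Once in a run the grip may slacken for a moment while it holds something.
It also fails if it takes over 200 s, if anything falls off the work surface, if the arm or the gripper's body presses on something with over 40 N, if the wrist force passes 120 N, or if a joint passes its speed limit or range.

### The arm

A 6-joint arm with a two-finger parallel gripper is mounted at the origin on the work surface. World frame = base frame: x ahead of the robot, y to its left, z up, the work surface at z = 0. Lengths are in m, angles in rad, forces in N, time in s.
With the tool pointing down it reaches from about 0.25 to 0.8 m from the base axis. Payload 3.9 kg.
Tool frame: the origin (TCP) lies midway between the tips of the shut fingers; the grasp point (between the pads) lies 19 mm behind it (arm.hold_point_z is the distance from the TCP to the grasp point, in m); z points along the fingers, y is the line along which they close (so a half turn about z gives the same grasp; the last joint's range is limited). The gripper opens to 85 mm and grips with 20 to 120 N. Pads are 22 mm wide; open, the fingers measure 114 mm over their backs; the gripper's body (76 mm by 85 mm) begins 54 mm behind the grasp point. The pads swing forward as they close: fully open they stand 13 mm farther back than shut.
Start: joints at [-1.281, 0.26, -0.138, 1.173, 0, 1.571], TCP at [0.15, -0.503, 0.231] pointing down, gripper open.
Joint ranges: [-2.78, 2.78], [-0.83, 1.72], [-1.28, 1.37], [-1.9, 2.12], [-1.57, 1.48], [-3.14, 3.14]. Speed limits (rad/s): [2.57, 2.57, 3.14, 3.14, 3.14, 3.14].

### API

Orientations are given as [roll, pitch, yaw] about the fixed x, y, z axes, in that order (R = Rz(yaw) Ry(pitch) Rx(roll)).
In Python, from station import arm, cams, workorder gives the robot as it stands. The module is installed in compiled form; this text tells all that it offers. Calls block until the motion is done:
- arm.move_to(position, orientation): joint-space move of the TCP to a pose.
- arm.movel(position, frame=None, vel=0.15): straight line of the TCP; frame=None keeps the orientation; vel is the mean speed in m/s.
- arm.movej(angles): joint-space move.
- arm.release() and arm.grab(grasp_force=None): open the fingers fully, or close them until they stop; grasp_force is the grip in N (None keeps the last).
- arm.pause(seconds).
- arm.solve_ik(position, orientation): joint angles nearest the present ones, or None.
- arm.get_obs(): the state.
- cams.read_camera(name): name is "scene" or "top" or "wrist"; returns the picture (420x560x3 uint8, red, green, blue); there is no depth.
- cams.camera_info(name): a dict with "mtx" (3x3 intrinsics, pixels), "rvec" (rotation vector, rad) and "tvec" (3), from world to camera coordinates, as OpenCV has them. Camera axes: x right, y down, z forward; pixel columns grow to the right and rows downward; lengths in m; the calibration is good to about 2 mm. A picture is of the moment at which its call begins: read the wrist's pose just before it. camera_info takes no time and is no camera call; for the wrist camera it gives the pose at the moment of the call.
A pose or a line that the arm cannot do raises arm.MotionError and nothing moves.
- workorder.finish_job(): hands the job in; it is judged then, once.
The state is a dict: "t": time; "joint_pos": joint angles; "joint_vel": joint speeds; "joint_torque": joint torques, N m; "tcp_pos": TCP position; "eef_rot": TCP orientation; "force": force on the tool from outside, world axes, zero at the start; "moment": the same for the moment, N m; "width": opening from 0.0 (shut) to 1.0 (fully open); "grip_force": force on a finger pad.
Only numpy, scipy, OpenCV 4.12 (cv2) and the standard library are available. Lean on these libraries where they do the work, as an engineer would, in place of code of your own. Each camera call takes 0.05 s, during which the arm holds its last target. There are 200 camera calls.

## Working session

There is one attempt and no reset: what is moved stays moved. The work goes in short steps, each a Python script; the robot and the scene stay as the last script left them, time stands still between calls to the robot, and variables do not carry over. Pictures are saved under pics/ and viewed, at most 14 in all, crops included, and the job is handed in when it is done.

```bash
mkdir -p pics; cat > h.py <<'E'
import numpy as np, cv2
from station import arm, cams, workorder
def cam(n):
    i=cams.camera_info(n); return np.array(i['mtx']),cv2.Rodrigues(np.array(i['rvec'],float))[0],np.array(i['tvec'],float).ravel()
def unproj(c,uv,z):
    K,R,t=c; d=R.T@np.linalg.solve(K,[uv[0],uv[1],1]); o=-R.T@t
    return o+d*(z-o[2])/d[2]
def proj(c,p):
    K,R,t=c; q=K@(R@np.array(p,float)+t); return q[:2]/q[2]
def snap(n,f,crop=None,s=1):
    c=cam(n); im=cams.read_camera(n)
    if f:
        o=im if crop is None else im[crop[1]:crop[3],crop[0]:crop[2]]
        cv2.imwrite('pics/'+f,cv2.resize(o,None,fx=s,fy=s,interpolation=cv2.INTER_CUBIC)[:,:,::-1])
    return c,im
E
python3 - <<'E'
from h import *
for n in('top','scene'):
    c,im=snap(n,n+'0.png',s=1.42); print(n,-c[1].T@c[2],c[0][0,0])
E
```

```text
top [ 0.45297852 -0.05304716  1.24766466] 521.7276448626104
scene [ 1.08272965 -0.37454079  1.01707929] 405.5418179848194
```

View pics/top0.png

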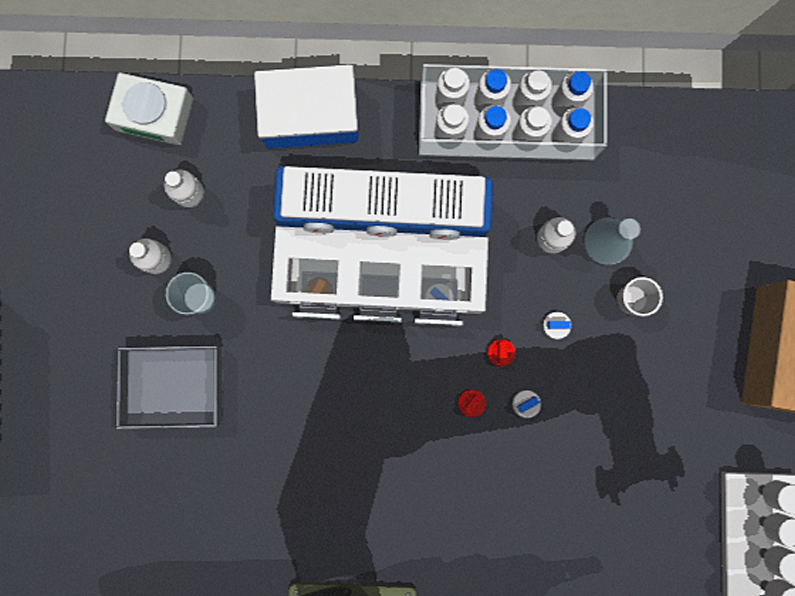

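View pics/scene0.png

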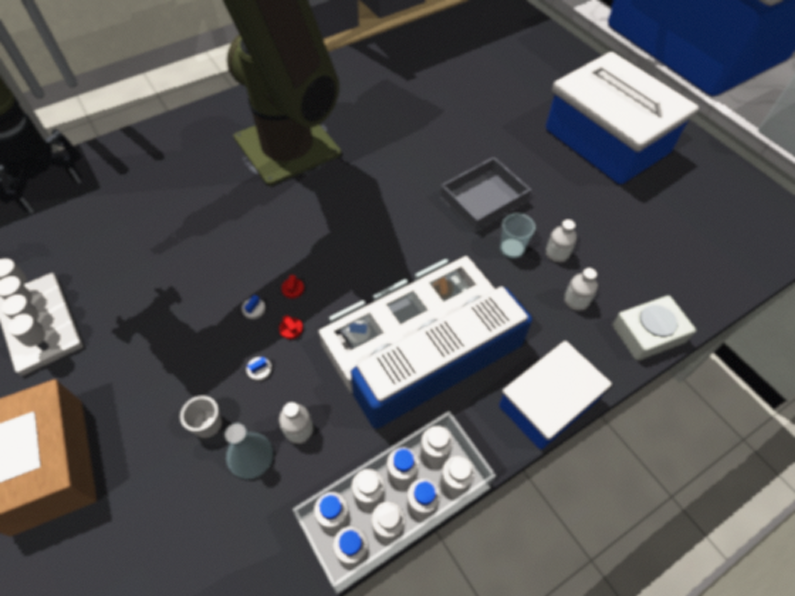

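The top view shows bay1 at (318,285) with an orange fin, bay2 at (380,280) apparently empty, and bay3 at (438,293) with a blue fin, all shut. Candidates for fresh cassettes are blue fins at (557,325) and (527,404). The red ones at (501,352) and (472,403) are look-alikes. The bin is at (167,387). I'll check all of this in one close crop.

```bash
python3 - <<'E'
from h import *
c,im=snap('top','crop1.png',(180,150,420,310),3.3)
E
```

```text
(no output)
```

View pics/crop1.png

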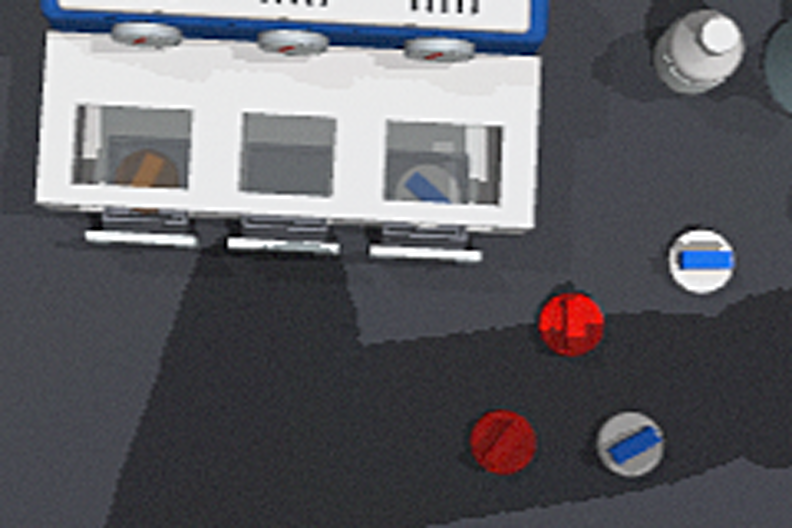

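The crop confirms bay1 used (orange), bay2 empty, bay3 good (blue). The fresh pucks are at crop (701,261) and (630,443), and the red pucks are at (571,323) and (502,441).

```bash
python3 - <<'E'
from h import *
c=cam('top'); f=lambda x,y,z:unproj(c,(180+x/3.3,150+y/3.3),z)
np.set_printoptions(precision=4,suppress=True)
A,B,C,D=[f(*p,.06) for p in((37,203),(534,229),(541,55),(48,31))]
print('roof',A,B,C,D,np.linalg.norm(A-B),np.linalg.norm(A-D))
d=A-B; print('yaw',np.arctan2(-d[0],d[1]))
for n,(a,b,y1,y2) in dict(b1=(86,197,236,241),b2=(228,340,241,247),b3=(370,481,251,257)).items():
    p,q=f(a,y1,.046),f(b,y2,.046);print(n,(p+q)/2,np.linalg.norm(p-q))
for p in((701,261),(630,443),(571,323),(502,441)): print('puck',p,f(*p,.012))
for a,b in(((679,260),(733,260)),((612,456),(658,434))):
    p,q=f(*a,.03),f(*b,.03);print('fin',(p+q)/2,np.linalg.norm(p-q),np.arctan2(*(q-p)[[1,0]]))
bb=[unproj(c,(x/1.42,y/1.42),.045) for x,y in((118,348),(216,346),(217,427),(116,428))]
print('bin',np.mean(bb,0),[np.linalg.norm(bb[i]-bb[i-1]) for i in range(4)])
for n,(x,y,z) in dict(beak=(190,280,.08),beakbase=(193,300,0),bot=(545,250,0),funnel=(642,290,.055),funnelb=(638,305,0)).items(): print(n,unproj(c,(x/1.42,y/1.42),z))
print(arm.get_obs()['eef_rot'],arm.hold_point_z)
cw=cam('wrist'); o=arm.get_obs(); print(-cw[1].T@cw[2],cw[1],cw[0])
E
```

```text
roof [0.556  0.1421 0.06  ] [ 0.5474 -0.2023  0.06  ] [ 0.6694 -0.2053  0.06  ] [0.6769 0.1396 0.06  ] 0.34451861483018187 0.1209560342223386
yaw -0.024825776541978057
b1 [0.5343 0.0703 0.046 ] 0.0777630137997893
b2 [ 0.5332 -0.0295  0.046 ] 0.07843511103313064
b3 [ 0.5289 -0.1285  0.046 ] 0.07764995008705661
puck (701, 261) [ 0.5315 -0.3286  0.012 ]
puck (630, 443) [ 0.4006 -0.2789  0.012 ]
puck (571, 323) [ 0.4845 -0.2358  0.012 ]
puck (502, 441) [ 0.3994 -0.1879  0.012 ]
fin [ 0.5312 -0.3281  0.03  ] 0.038213005617282206 -1.5431635474520644
fin [ 0.4    -0.2791  0.03  ] 0.03590350904678922 -1.1038559757974191
bin [0.4124 0.3074 0.045 ] [np.float64(0.1280409109635917), np.float64(0.15879112848175986), np.float64(0.1297509936493059), np.float64(0.16198132179823588)]
beak [0.5831 0.2696 0.08  ]
beakbase [0.5581 0.2848 0.    ]
bot [ 0.66   -0.3097  0.    ]
funnel [ 0.5898 -0.4557  0.055 ]
funnelb [ 0.5704 -0.4674  0.    ]
[-3.14   -0.      0.2898] 0.0187
[ 0.2227 -0.4798  0.3734] [[ 0.2855 -0.9584 -0.0009]
 [-0.9141 -0.2725  0.3003]
 [-0.2881 -0.0849 -0.9538]] [[306.0468   0.     280.5209]
 [  0.     306.0468 210.8776]
 [  0.       0.       1.    ]]
```

```bash
cat >> h.py <<'E'
YAW=-.024; O=np.array([.612,-.0315]); YB={1:.1,2:0.,3:-.1}
def W(x,y,z):
    c,s=np.cos(YAW),np.sin(YAW); return [O[0]+c*x-s*y,O[1]+s*x+c*y,z]
def down(p,yaw): arm.move_to(list(p),[np.pi,0,yaw])
def push(b,fmax=14):
    y=YB[b]; arm.grab(20)
    down(W(-.22,y,.12),YAW); arm.movel(W(-.22,y,.024)); arm.pause(.2)
    f0=np.array(arm.get_obs()['force']); ax=np.array([np.cos(YAW),np.sin(YAW),0])
    x=-.165; arm.movel(W(x,y,.024),vel=.1); tr=[]
    while x<-.07:
        x+=.002; arm.movel(W(x,y,.024),vel=.04); f=-(np.array(arm.get_obs()['force'])-f0)@ax
        tr.append((round(x,3),round(f,1)))
        if f>fmax: break
    arm.pause(.2); arm.movel(W(-.22,y,.024),vel=.12); arm.movel(W(-.22,y,.15),vel=.25)
    print('push',b,tr[-14:],arm.get_obs()['t'])
def blobs(im,c,hue,z,area=25):
    h=cv2.cvtColor(im,cv2.COLOR_RGB2HSV); m=cv2.inRange(h,(hue[0],130,60),(hue[1],255,255)); out=[]
    for k in cv2.findContours(m,cv2.RETR_EXTERNAL,cv2.CHAIN_APPROX_NONE)[0]:
        if cv2.contourArea(k)<area: continue
        r=cv2.boxPoints(cv2.minAreaRect(k)); w=np.array([unproj(c,q,z)[:2] for q in r])
        e=max(w[1]-w[0],w[2]-w[1],key=np.linalg.norm); s=min(w[1]-w[0],w[2]-w[1],key=np.linalg.norm)
        a=(np.arctan2(e[1],e[0])+np.pi/2)%np.pi-np.pi/2
        out.append((w.mean(0).round(4),round(a,3),np.linalg.norm(e).round(3),np.linalg.norm(s).round(3)))
    return out
BLUE=(100,130); ORANGE=(5,22)
E
python3 - <<'E'
from h import *
c,im=snap('top',None)
for b in blobs(im,c,BLUE,.03): print(b)
push(1)
down(W(-.24,.1,.28),YAW)
c,im=snap('wrist','w1.png',s=1.4); print([b for b in blobs(im,c,ORANGE,.046)], arm.get_obs()['t'])
E
```

```text
(array([ 0.4004, -0.2772]), np.float64(-1.044), np.float64(0.034), np.float64(0.013))
(array([ 0.533 , -0.3271]), np.float64(-1.543), np.float64(0.035), np.float64(0.009))
(array([ 0.7303, -0.0309]), np.float64(1.548), np.float64(0.367), np.float64(0.102))
(array([0.8319, 0.0942]), np.float64(-1.47), np.float64(0.159), np.float64(0.018))
(array([ 0.8812, -0.3586]), np.float64(-0.755), np.float64(0.038), np.float64(0.034))
(array([ 0.881 , -0.2183]), np.float64(-0.75), np.float64(0.038), np.float64(0.034))
(array([ 0.9442, -0.3589]), np.float64(-0.441), np.float64(0.041), np.float64(0.033))
(array([ 0.9431, -0.2174]), np.float64(0.013), np.float64(0.04), np.float64(0.034))
push 1 [(-0.097, np.float64(-0.1)), (-0.095, np.float64(0.3)), (-0.093, np.float64(-0.3)), (-0.091, np.float64(2.4)), (-0.089, np.float64(3.2)), (-0.087, np.float64(4.8)), (-0.085, np.float64(3.3)), (-0.083, np.float64(4.2)), (-0.081, np.float64(4.7)), (-0.079, np.float64(4.3)), (-0.077, np.float64(4.3)), (-0.075, np.float64(8.5)), (-0.073, np.float64(12.0)), (-0.071, np.float64(17.0))] 20.3833
[(array([0.5121, 0.0737]), np.float64(-0.045), np.float64(0.042), np.float64(0.04))] 21.025
```

View pics/w1.png

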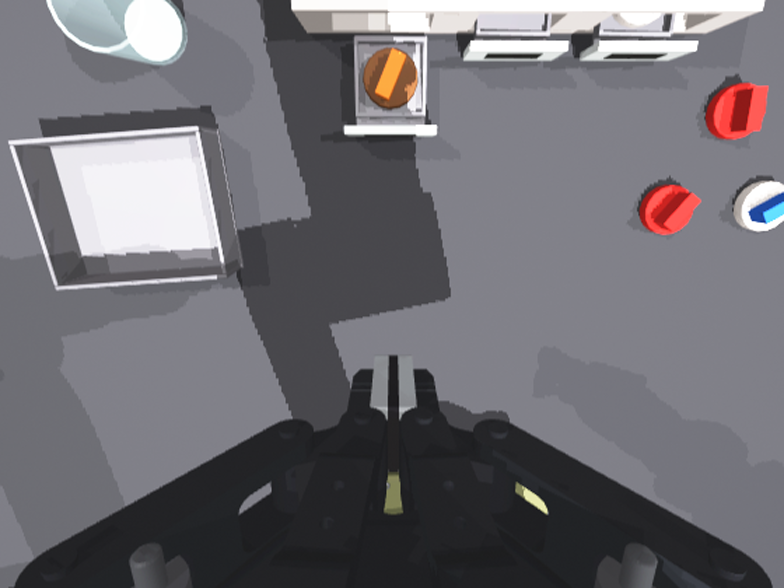

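Tray 1 is sprung out, with the orange fin running from (382,97) to (397,52). Bays 2 and 3 are still shut, and the bin is upright on the left.

```bash
cat >> h.py <<'E'
def st(s):
    o=arm.get_obs(); print(s,'t',o['t'],'w',round(o['width'],3),'gf',round(float(np.max(o['grip_force'])),1),np.round(o['tcp_pos'],4),np.round(o['force'],1)); return o
def pick(xy,yaw,z,lift=.15):
    arm.release(); down([*xy,z+.08],yaw); arm.movel([*xy,z],vel=.12); arm.grab(50); st('grab')
    arm.movel([*xy,lift],vel=.15); return st('lift')
E
python3 - <<'E'
from h import *
c=cam('wrist'); p,q=[unproj(c,(x/1.4,y/1.4),.046) for x,y in((382,97),(397,52))]
a=np.arctan2(*(q-p)[[1,0]]); m=(p+q)/2; print(m,np.linalg.norm(p-q),a,'seat',W(-.099,.1,.016))
m=(m[:2]+np.array(W(-.099,.1,0)[:2]))/2
pick(m-[.002,0],max(a,-.37),.034)
E
```

```text
[0.51303055 0.07388354 0.046     ] 0.034117234587797814 -0.38043603769139006 seat [np.float64(0.5154282802380857), np.float64(0.07084697329294254), 0.016]
grab t 24.1583 w 0.126 gf 51.1 [0.5125 0.0724 0.0343] [-0.5  0.8  2.8]
lift t 25.0833 w 0.121 gf 50.8 [0.5114 0.0722 0.1491] [-0.2  0.2 -0.3]
```

```bash
python3 - <<'E'
from h import *
down([.42,.2,.18],0.); st('hold')
snap('top','crop2.png',(60,180,430,320),2.1)
E
```

```text
hold t 25.7667 w 0.122 gf 50.7 [0.4198 0.2    0.1794] [-0.1 -0.8 -0.5]
```

View pics/crop2.png

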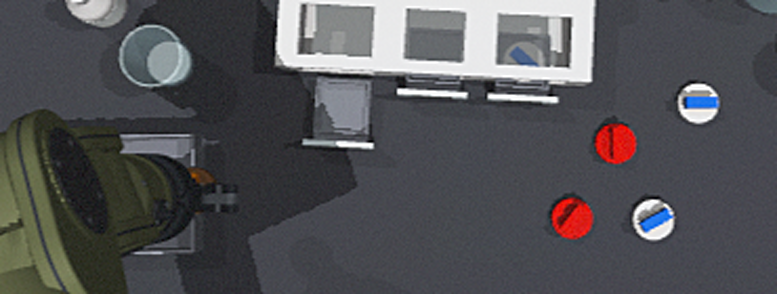

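Tray 1 is empty and out. The bin's right edge (197) and top edge (135) are unchanged, and both fresh cassettes are in place at (699,103) and (653,220). I'll drop the used one into the bin, then open bay 2 and pick up a fresh one.

```bash
python3 - <<'E'
from h import *
down([.412,.307,.14],0.); arm.movel([.412,.307,.032],vel=.15); st('atbin'); arm.release(); arm.movel([.412,.307,.16],vel=.25)
push(2)
down([.3,-.1,.25],0.)
c,im=snap('top','crop3.png',(60,180,430,320),2.1)
for b in blobs(im,c,BLUE,.03)+blobs(im,c,ORANGE,.034): print(b)
E
```

```text
atbin t 27.2167 w 0.115 gf 54.7 [0.4129 0.307  0.0329] [0.3 0.  0.1]
push 2 [(-0.097, np.float64(-0.6)), (-0.095, np.float64(-1.0)), (-0.093, np.float64(-0.4)), (-0.091, np.float64(2.3)), (-0.089, np.float64(3.5)), (-0.087, np.float64(3.9)), (-0.085, np.float64(3.6)), (-0.083, np.float64(3.3)), (-0.081, np.float64(4.4)), (-0.079, np.float64(3.5)), (-0.077, np.float64(4.9)), (-0.075, np.float64(8.2)), (-0.073, np.float64(12.2)), (-0.071, np.float64(15.8))] 49.65
(array([ 0.4007, -0.2777]), np.float64(-1.044), np.float64(0.034), np.float64(0.013))
(array([ 0.533 , -0.3271]), np.float64(-1.543), np.float64(0.035), np.float64(0.009))
(array([ 0.7303, -0.031 ]), np.float64(1.548), np.float64(0.367), np.float64(0.102))
(array([0.8319, 0.0942]), np.float64(-1.47), np.float64(0.159), np.float64(0.018))
(array([ 0.8812, -0.3586]), np.float64(-0.755), np.float64(0.038), np.float64(0.034))
(array([ 0.881 , -0.2183]), np.float64(-0.75), np.float64(0.038), np.float64(0.034))
(array([ 0.9442, -0.3589]), np.float64(-0.441), np.float64(0.041), np.float64(0.033))
(array([ 0.9431, -0.2174]), np.float64(0.013), np.float64(0.04), np.float64(0.034))
(array([0.4182, 0.3004]), np.float64(-1.543), np.float64(0.042), np.float64(0.041))
```

View pics/crop3.png

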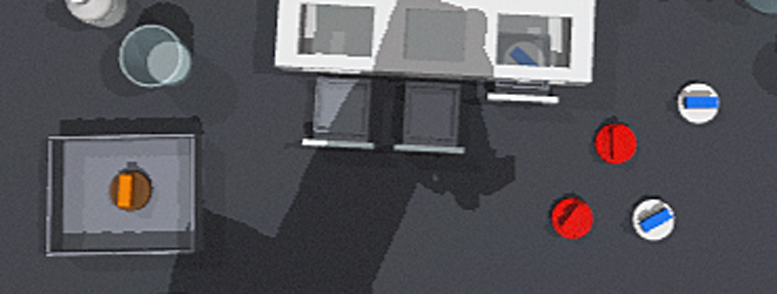

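The used cassette is flat in the bin at (130,190), trays 1 and 2 are out and empty, and the fresh ones haven't moved. Now loading.

```bash
cat >> h.py <<'E'
def load(xy,yaw,b):
    o=pick(xy,yaw,.0175)
    if o['width']<.08: print('MISSED'); return False
    p=W(-.099,YB[b],0)[:2]
    down([*p,.12],YAW); o=st('over')
    if o['width']<.08: print('LOST'); return False
    arm.movel([*p,.06],vel=.15); arm.grab(50); arm.movel([*p,.0345],vel=.06); o=st('place')
    arm.release(); arm.movel([*p,.14],vel=.2); return True
E
python3 - <<'E'
from h import *
load((.4006,-.278),-1.06,2)
down([.3,.1,.25],0.)
c,im=snap('top','crop4.png',(180,170,420,310),3.3)
for b in blobs(im,c,BLUE,.03)[:4]: print(b)
E
```

```text
grab t 57.1667 w 0.124 gf 50.7 [ 0.4009 -0.2782  0.0178] [-0.9  0.4  3.4]
lift t 58.2 w 0.123 gf 50.3 [ 0.3999 -0.2775  0.1491] [-0.9  0.6 -1.4]
over t 62.9667 w 0.124 gf 50.2 [ 0.513  -0.0292  0.12  ] [-0.4 -0.6 -1.3]
place t 64.3083 w 0.127 gf 50.3 [ 0.5127 -0.0291  0.0339] [-0.8 -0.7 -0.1]
(array([ 0.533 , -0.3271]), np.float64(-1.543), np.float64(0.035), np.float64(0.009))
(array([ 0.5131, -0.0285]), np.float64(0.029), np.float64(0.033), np.float64(0.012))
(array([ 0.7303, -0.031 ]), np.float64(1.548), np.float64(0.367), np.float64(0.102))
(array([0.8319, 0.0942]), np.float64(-1.47), np.float64(0.159), np.float64(0.018))
```

View pics/crop4.png

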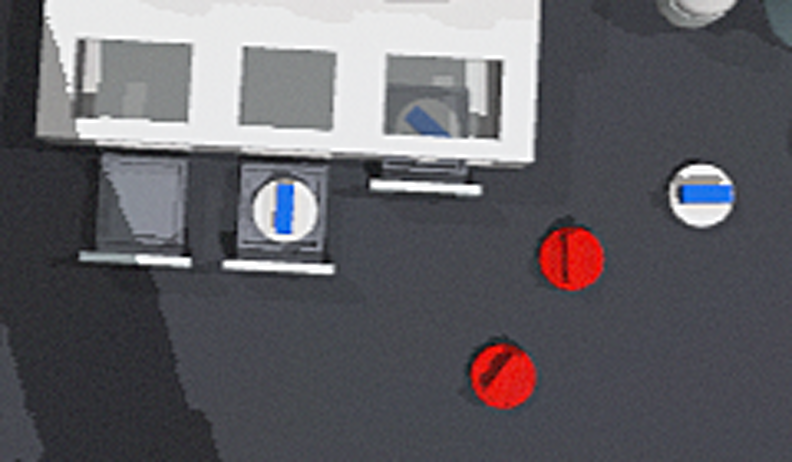

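The fresh cassette is seated in tray 2 at (286,210). Next is the second one, into tray 1.

```bash
python3 - <<'E'
from h import *
if load((.532,-.3278),-1.543,1): push(2)
down([.3,-.1,.25],0.)
c,im=snap('top','crop5.png',(60,180,430,320),2.1)
for b in blobs(im,c,BLUE,.046)[:4]: print(b)
E
```

```text
grab t 74.1667 w 0.123 gf 51.5 [ 0.5323 -0.328   0.0179] [-0.1  1.6  1.9]
lift t 75.2 w 0.126 gf 51.1 [ 0.5313 -0.3274  0.1489] [-0.6  0.4 -1.2]
over t 76.6833 w 0.123 gf 51.1 [0.516  0.0701 0.12  ] [-0.4 -0.5  0.2]
place t 78.025 w 0.122 gf 51.1 [0.515  0.0708 0.0339] [ 0.8  0.4 -0.3]
push 2 [(-0.097, np.float64(2.4)), (-0.095, np.float64(3.6)), (-0.093, np.float64(3.4)), (-0.091, np.float64(3.7)), (-0.089, np.float64(3.7)), (-0.087, np.float64(4.0)), (-0.085, np.float64(3.6)), (-0.083, np.float64(3.4)), (-0.081, np.float64(4.3)), (-0.079, np.float64(4.9)), (-0.077, np.float64(4.6)), (-0.075, np.float64(8.4)), (-0.073, np.float64(11.9)), (-0.071, np.float64(15.8))] 100.8583
(array([0.5141, 0.0704]), np.float64(0.037), np.float64(0.032), np.float64(0.012))
(array([ 0.7268, -0.0313]), np.float64(1.548), np.float64(0.362), np.float64(0.101))
(array([0.8269, 0.0923]), np.float64(-1.47), np.float64(0.157), np.float64(0.018))
(array([ 0.8756, -0.3546]), np.float64(-0.755), np.float64(0.038), np.float64(0.034))
```

View pics/crop5.png

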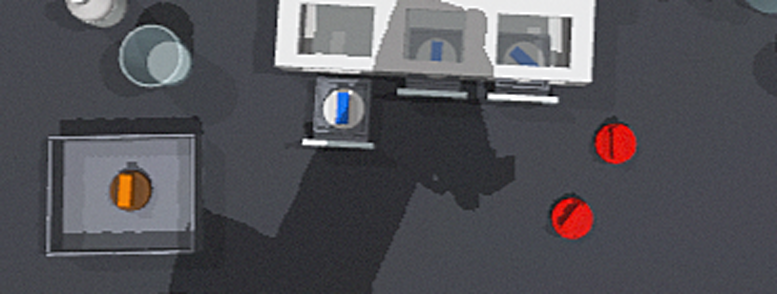

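Bay 2 is caught shut with a blue fin at (437,50). Tray 1 is loaded at (343,108), so I'll push it home.

```bash
python3 - <<'E'
from h import *
push(1)
down([.3,-.1,.25],0.); arm.pause(.5)
snap('top','crop6.png',(60,180,430,320),2.1)
E
```

```text
push 1 [(-0.097, np.float64(4.0)), (-0.095, np.float64(2.9)), (-0.093, np.float64(3.3)), (-0.091, np.float64(2.6)), (-0.089, np.float64(2.3)), (-0.087, np.float64(3.8)), (-0.085, np.float64(3.4)), (-0.083, np.float64(3.7)), (-0.081, np.float64(4.1)), (-0.079, np.float64(4.4)), (-0.077, np.float64(4.4)), (-0.075, np.float64(7.5)), (-0.073, np.float64(12.3)), (-0.071, np.float64(16.1))] 122.2
```

View pics/crop6.png

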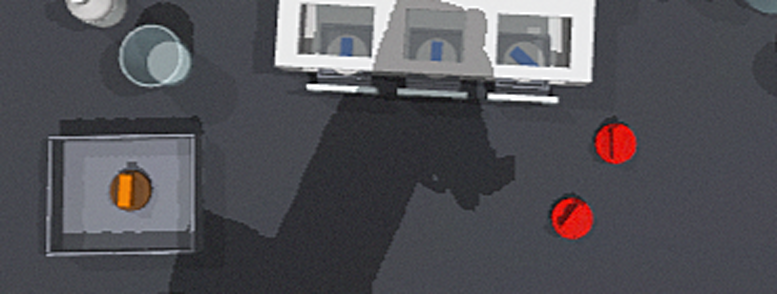

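All three trays are shut with blue fins at (347,47), (437,50) and (524,57), and the used cassette is in the bin at (130,190).

```bash
python3 -c "
from h import *
print(workorder.finish_job())"
```

```text
the job is handed in; nothing more can be done
None
```

I handed the job in with all three bays caught shut, each holding a clean blue-finned cassette; the one used cassette is in the bin, bay 3 stayed shut throughout, and the last check before hand-in was at about 122 s of the 200 s limit (no verdict was returned).

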